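Hang the lift-off door on the control box

ROBOT

A 6-joint arm with a two-finger parallel gripper is mounted at the origin on the work surface. World frame = base frame: x ahead of the robot, y to its left, z up, the work surface at z = 0. Lengths are in m, angles in rad, forces in N, time in s.
With the tool pointing down it reaches from about 0.25 to 0.775 m from the base axis. Payload 8.9 kg.
Tool frame: the origin (TCP) lies on the centre line of the jaws, within the pads' length; the fingertips stand 14 mm ahead of it and the grasp point (between the pads) lies 5 mm behind it (manip.tips_ahead is the z of the fingertips in the tool frame, in m); z points along the fingers, y is the line along which they close (so a half turn about z gives the same grasp; the last joint's range is limited). The gripper opens to 85 mm and grips with 20 to 120 N. Pads are 22 mm wide; open, the fingers measure 114 mm over their backs; the gripper's body (76 mm by 85 mm) begins 54 mm behind the grasp point. The pads swing forward as they close: fully open they stand 13 mm farther back than shut.
Start: joints at [1.209, 0.291, -0.153, 1.127, 0, 1.431], TCP at [0.116, 0.512, 0.245] pointing down, gripper open.
Joint ranges: [-2.52, 2.52], [-0.91, 1.74], [-1.3, 1.37], [-1.96, 2.02], [-1.52, 1.47], [-3.14, 3.14]. Speed limits (rad/s): [2.22, 2.22, 2.79, 3.14, 3.14, 3.14].

INTERFACE

Orientations are given as a unit quaternion [w, x, y, z].
In Python, from rig import manip, snapshot gives the robot as it stands. The module is installed in compiled form; this text tells all that it offers.
- The arm moves only by the shell command python3 -m jog 'ROWS'. ROWS is JSON, a list of rows, each an object of numbers: "grip": the opening, from 0 (shut) to 1 (fully open); "dx", "dy", "dz": the shift along the tool's x, y, z in m; "wx", "wy", "wz": the turn, a rotation vector about the tool's x, y, z in rad. A call has 1 to 12 rows; each row is the pose to reach, as a shift and turn from the pose commanded when the call began, along the tool's axes at that moment; what a row does not reach only later rows make up. A row lasts 1/10 s, in which the tool goes at most 50 mm and 8.59 degrees, less where a joint would pass 70% of its speed; a pose out of reach is approached as far as the arm can. A call with a gripper value outside its range is refused whole. The fingers move at their own pace and stop on an object; the grip force is fixed at half the most. Time passes only in rows, so rows that repeat a pose let the fingers close. It gives the time, the measured TCP pose, the force, the opening and the grip force at its end, in the units of the state.
- manip.sense(): the state, without advancing time (a new reading comes with each control period).
- snapshot(name): name is "scene" or "top" or "wrist"; returns a dict with "img" (480x640x3 uint8, red, green, blue), "K" (3x3 intrinsics, pixels), "R" (3x3) and "t" (3): a world point X has camera coordinates R X + t. Camera axes: x right, y down, z forward; pixel columns grow to the right and rows downward; lengths in m; the calibration is good to about 2 mm. A picture is of the moment at which its call begins. There is no depth.
- manip.sign_off(): hands the job in; it is judged then, once.
The state is a dict: "time_s": time; "q": joint angles; "joint_velocities": joint speeds; "joint_torque": joint torques, N m; "ee_pos": TCP position; "ee_rot": TCP orientation; "contact_force": force on the tool from outside, world axes, zero at the start; "ft_torque": the same for the moment, N m; "gripper_width": finger opening in m; "grasp_force": force on a finger pad.
Only numpy, scipy, OpenCV 4.12 (cv2) and the standard library are available. Lean on these libraries where they do the work, as an engineer would, in place of code of your own. Each camera call takes 0.05 s, during which the arm holds its last target. There are 200 camera calls.

TASK

Lift the door with the two hinge eyes out of its wooden stand and hang it on the control box: lower both eyes at once onto the two hinge pins, all the way down before you let go, and leave it hanging upright and still. Leave the blank panel, which has no eyes, standing in its own stand.

Things in the scene. Friction and masses are not known exactly. Their poses are not given: they have to be found in the camera images.
- door: Loose grey steel door, 150 wide, 170 high, 12 thick (mm), 0.4 to 0.75 kg, upright in the slot (40 mm deep) of a wooden stand. Two rings (eyes) on one edge: bore 24, outside 32, height 20, undersides at z 15 and 135. Origin: on the eyes' axis, level with the door's lower edge. x along the door: it spans x 21 to 171, centre of mass near 96; y across its faces; z up. Pinch the top edge from above.
- control_box: Fixed grey box, 170 wide, 120 deep, 215 high (mm). Origin: axis of its two pins, at bench level. x straight out of the open front (front at x -34), z up; it spans y -12 to 158. Seated, the door's lower edge is 30 mm above the bench; any swing angle will do, along x is freest. The lower eye must go in sideways, over the lower pin and under the upper lug: door 32 to 90 mm above seated.
- upper_seat (a point): Centre of the flat top of the upper lug on the box, 165 mm above the bench, where the upper eye comes to rest; the lower lug's top is at 45 mm, straight below. Lugs are 10 mm thick and 28 mm across. A steel pin rises 32 mm above each: 20 mm thick at the foot, tapering to 5 mm at the tip. Axes as the box's.
- panel: Bystander: a blank panel of the same grey sheet steel and size as the door (150 x 170 x 12 mm) but without eyes, upright in a second stand like the first. Origin: centre of its underside, x along its width, y across its faces, z up. It must stay where it is.

How it is judged:
On the way:
1. the door, still held by the gripper, is down on both pins (eyes within 10 mm of their lugs) (horizontal distance between door and control_box below 0.012 m and z of door in the frame of control_box below 0.04 m and angle between door's own z axis and vertical below 0.17 rad and contact force between the fingers and door above 0.5 N), for 0.1 s.
At the end, for the whole second after the job is handed in: The door hangs at rest, released, both eyes over their pins and down on the lugs (eye axis within 10 mm of the pin axis, lower edge under 36 mm above the bench where 30 mm is home, upright within 8 degrees); the blank panel stands upright (within 10 degrees), within 20 mm of its start (horizontal distance between door and control_box below 0.01 m and z of door in the frame of control_box between 0.022 and 0.036 m and angle between door's own z axis and vertical below 0.14 rad and linear speed of door below 0.03 m/s and angular speed of door below 0.2 rad/s and distance of panel from where it was at the start of the episode below 0.02 m and angle between panel's own z axis and vertical below 0.17 rad); the robot touches nothing.
It fails at once if the blank panel is moved by more than 20 mm or tipped by more than 10 degrees (distance of panel from where it was at the start of the episode above 0.02 m or angle between panel's own z axis and vertical above 0.17 rad).
It also fails if it takes over 48 s, if anything falls off the work surface, if the arm or the gripper's body presses on something with over 40 N, if the wrist force passes 120 N, or if a joint passes its speed limit or range.

## Working session

There is one attempt and no reset: what is moved stays moved. The work goes in short steps, Python scripts to look and compute and a shell command to move; the robot and the scene stay as the last step left them, time stands still between calls to the robot, and variables do not carry over. Pictures are saved under pics/ and viewed, at most 10 in all, crops included, and the job is handed in when it is done.

```bash
mkdir -p pics; python3 - <<'E'
from rig import manip, snapshot
import cv2, pickle
d={}
for n in("scene","top"):
    s=snapshot(n); d[n]=s; cv2.imwrite(f"pics/{n}0.png",s["img"][:,:,::-1])
    print(n,s["K"].tolist(),s["R"].round(4).tolist(),s["t"].round(4).tolist())
pickle.dump(d,open("s0.pkl","wb"))
s=manip.sense();print(s["time_s"],s["ee_pos"],s["ee_rot"],s["contact_force"],s["gripper_width"])
E
```

```text
scene [[552.8687124575073, 0.0, 328.9164643308812], [0.0, 552.8687124575073, 231.57194736990493], [0.0, 0.0, 1.0]] [[0.2675, 0.9636, -0.0014], [0.8466, -0.2357, -0.4772], [-0.4601, 0.1264, -0.8788]] [-0.1614, -0.4069, 1.2483]
top [[622.3346355225058, 0.0, 319.2167618891024], [0.0, 622.3346355225058, 248.771144944261], [0.0, 0.0, 1.0]] [[-0.0228, -0.9996, -0.0167], [-0.9814, 0.0256, -0.1904], [0.1908, 0.0121, -0.9816]] [0.0462, 0.5733, 1.1238]
0.1 [0.11587031 0.51167999 0.24481149] [-1.37557634e-04  1.11167230e-01  9.93801556e-01 -5.42823013e-04] [-0.0666178  -0.30279345 -0.0651337 ] 0.08587202958504608
```

View pics/scene0.png

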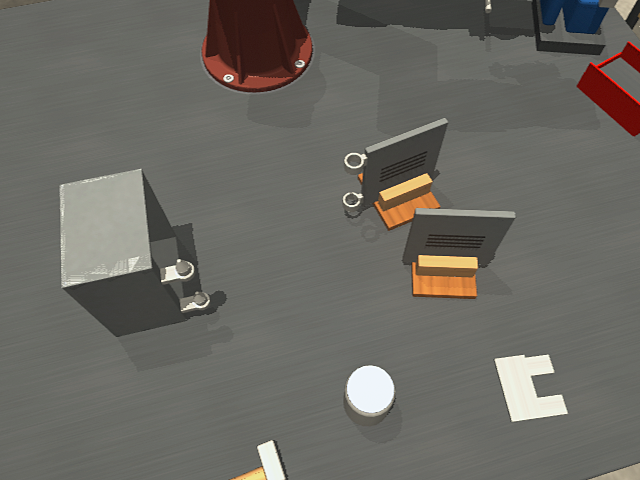

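View pics/top0.png

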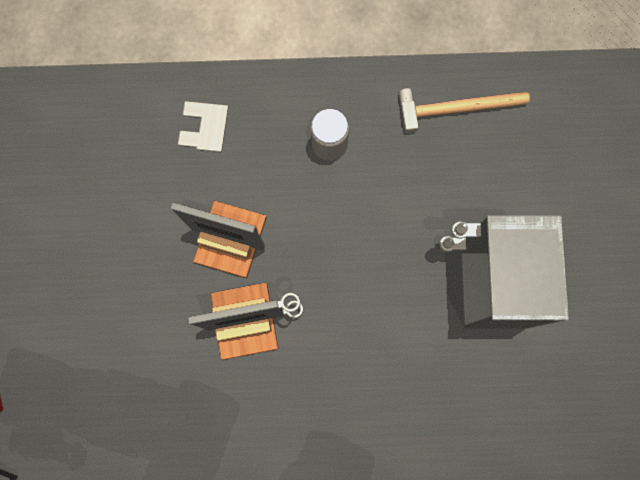

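```bash
python3 - <<'E'
import pickle,cv2,numpy as np
d=pickle.load(open("s0.pkl","rb"))
def c(n,x,y,w,h,k):return cv2.resize(d[n]["img"][y:y+h,x:x+w],None,fx=k,fy=k,interpolation=cv2.INTER_CUBIC)
a=np.hstack([c("scene",335,105,133,100,3),c("scene",140,230,100,75,4)])
b=np.hstack([c("top",180,270,133,100,3),c("top",425,205,100,75,4)])
cv2.imwrite("pics/crops.png",np.vstack([a,b])[:,:,::-1])
E
```

```text
(no output)
```

View pics/crops.png

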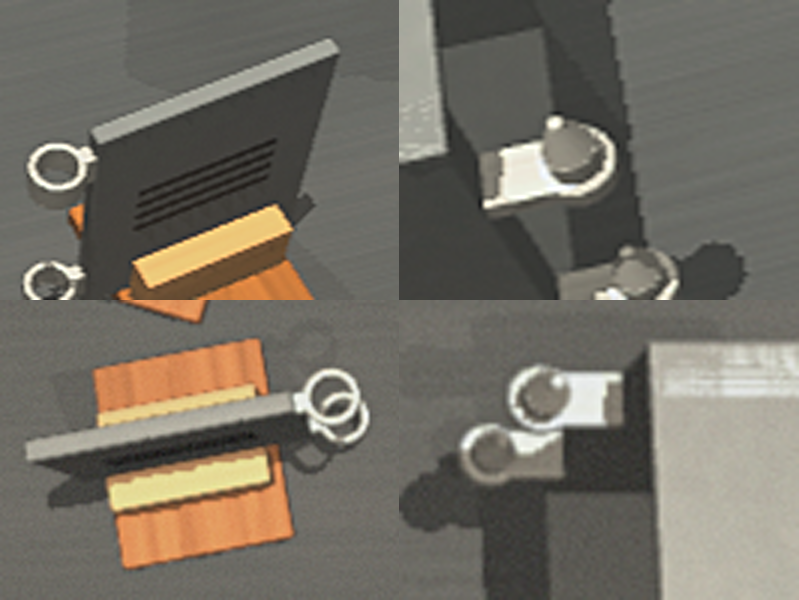

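```bash
cat > geo.py <<'E'
import numpy as np
from scipy.optimize import least_squares
def proj(s,X):
    c=np.atleast_2d(X)@s["R"].T+s["t"]; p=c@s["K"].T; return p[:,:2]/p[:,2:]
def world(p,X):  # p=x,y,z,yaw
    c,s=np.cos(p[3]),np.sin(p[3]); X=np.asarray(X,float)
    return X@np.array([[c,s,0],[-s,c,0],[0,0,1]])+p[:3]
def fit(obs,p0,fixz=False): # obs: list (cam,[pts],[pix])
    f=lambda p:np.concatenate([(proj(s,world(p if not fixz else [p[0],p[1],0,p[2]],X))-u).ravel() for s,X,u in obs])
    r=least_squares(f,p0,loss="soft_l1"); return r.x,f(r.x).reshape(-1,2).round(1)
E
python3 - <<'E'
import pickle; from geo import *
d=pickle.load(open("s0.pkl","rb")); S,T=d["scene"],d["top"]
P=[[0,0,.155],[0,0,.035],[.021,0,.17],[.171,0,.17]]
o=[(S,P,[[354,160.3],[351.7,199],[367.7,150],[446.3,120]]),(T,P,[[290.3,302.3],[294.3,309.3],[277.5,304],[189.3,319.7]])]
p,r=fit(o,[.4,.1,.02,1.5]);print("door",p.round(4),r.tolist())
B=[[0,0,.197],[0,0,.165],[-.034,-.012,.215],[-.154,-.012,.215],[-.154,.158,.215],[-.034,.158,.215]]
o=[(S,[B[0],B[1],[0,0,.077],B[3],B[4]][:5],[[179,260.5],[186.5,269.5],[197,293],[63,287],[60,185]]),
(T,B+[[0,0,.045]],[[464.8,225.3],[460.5,229.5],[487,216],[561,216],[567,319],[491,320],[448.75,243.5]])]
p,r=fit(o,[.5,-.2,1.5],True);print("box",p.round(4),r.tolist())
E
```

```text
door [0.4616 0.0815 0.0138 1.7276] [[-0.2, -0.1], [-0.4, 0.3], [-1.8, 0.3], [0.6, -0.1], [-0.0, 0.1], [-0.0, -0.1], [-0.2, -0.3], [-1.4, 0.4]]
box [ 0.5805 -0.2125  1.5415] [[0.4, -0.2], [-1.9, 0.3], [0.3, -0.4], [-0.6, 0.2], [0.6, -0.7], [-0.5, -0.1], [-0.2, -0.0], [0.1, -0.3], [-0.4, -0.2], [0.8, 0.8], [0.9, -0.5], [-1.4, -0.2]]
```

```bash
cat >> geo.py <<'E'
from scipy.spatial.transform import Rotation as Ro
def delta(st,pos,yaw=None): # yaw: world angle (rad) of tool y, tool down
    w=np.array(st["ee_rot"]); R=Ro.from_quat(np.r_[w[1:],w[0]])
    print("d",R.inv().apply(np.array(pos)-st["ee_pos"]).round(4))
    if yaw is not None:
        y=np.array([np.cos(yaw),np.sin(yaw),0]); z=np.array([0,0,-1.]); T=Ro.from_matrix(np.c_[np.cross(y,z),y,z])
        print("w",(R.inv()*T).as_rotvec().round(4))
E
python3 - <<'E'
from geo import *; from rig import manip
delta(manip.sense(),[.4466,.1763,.245],1.7276-np.pi/2)
E
```

```text
d [-0.3967 -0.254   0.    ]
w [-1.1000e-03  5.0000e-04  1.1912e+00]
```

```bash
python3 -m jog '[{"dx":-0.397,"dy":-0.254,"wz":1.191,"grip":0.7},{"dx":-0.397,"dy":-0.254,"wz":1.191,"grip":0.7},{"dx":-0.397,"dy":-0.254,"wz":1.191,"grip":0.7},{"dx":-0.397,"dy":-0.254,"wz":1.191,"grip":0.7},{"dx":-0.397,"dy":-0.254,"wz":1.191,"grip":0.7},{"dx":-0.397,"dy":-0.254,"wz":1.191,"grip":0.7},{"dx":-0.397,"dy":-0.254,"wz":1.191,"grip":0.7},{"dx":-0.397,"dy":-0.254,"wz":1.191,"grip":0.7},{"dx":-0.397,"dy":-0.254,"wz":1.191,"grip":0.7},{"dx":-0.397,"dy":-0.254,"wz":1.191,"grip":0.7},{"dx":-0.397,"dy":-0.254,"wz":1.191,"grip":0.7},{"dx":-0.397,"dy":-0.254,"wz":1.191,"grip":0.7}]'
python3 - <<'E'
from geo import *; from rig import manip,snapshot; import cv2
st=manip.sense();print(st["q"].round(2))
delta(st,[.4466,.1763,.164],1.7276-np.pi/2)
s=snapshot("wrist");cv2.imwrite("pics/w1.png",s["img"][:,:,::-1])
P=[[.021,0,.17],[.171,0,.17],[0,0,.155],[.096,0,.17]];print(proj(s,world([.4616,.0815,.0138,1.7276],P)).round(0).tolist())
E
```

```text
[ 1.21  0.29 -0.15  1.13 -0.    1.43]
d [-0.3967 -0.2539  0.081 ]
w [-1.1000e-03  5.0000e-04  1.1912e+00]
[[-34.0, 703.0], [109.0, 665.0], [-36.0, 684.0], [36.0, 685.0]]invalid input
```

View pics/w1.png

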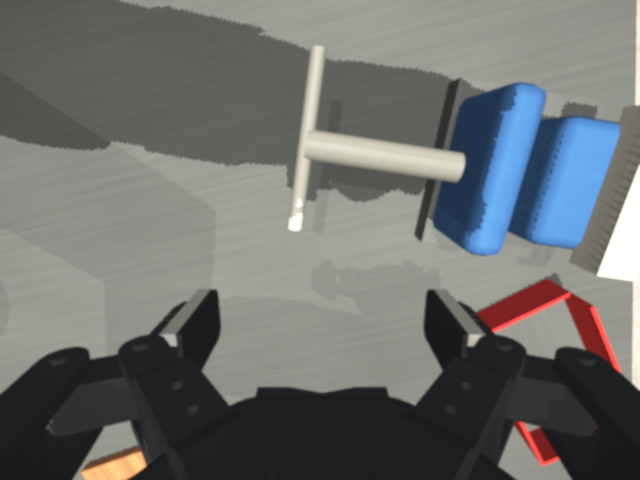

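The wrist picture shows the arm still at its start over the blue clamp, because the call was refused. I'll retry with every key given.

```bash
python3 -m jog '[{"dx":-0.03,"dy":-0.02,"dz":0,"wx":0,"wy":0,"wz":0.1,"grip":0.7}]'; python3 -m jog '[{"dx":-0.03,"dy":-0.02,"wz":0.1,"grip":0.7}]'
```

```text
time_s: 0.25
ee_pos: [0.1396, 0.4873, 0.2449]
ee_rot: [-0.0, 0.159, 0.987, 0.0]
contact_force: [1.3, 0.1, 0.3]
gripper_width: 0.0733
grasp_force: 0.0invalid input
```

```bash
python3 - <<'E'
from geo import *; from rig import manip
delta(manip.sense(),[.4466,.1763,.245],1.7276-np.pi/2)
E
```

```text
d [-0.3893 -0.1985 -0.0006]
w [-0.     -0.0011  1.0937]
```

```bash
python3 -m jog '[{"dx":-0.389,"dy":-0.198,"dz":0,"wx":0,"wy":0,"wz":1.094,"grip":0.7},{"dx":-0.389,"dy":-0.198,"dz":0,"wx":0,"wy":0,"wz":1.094,"grip":0.7},{"dx":-0.389,"dy":-0.198,"dz":0,"wx":0,"wy":0,"wz":1.094,"grip":0.7},{"dx":-0.389,"dy":-0.198,"dz":0,"wx":0,"wy":0,"wz":1.094,"grip":0.7},{"dx":-0.389,"dy":-0.198,"dz":0,"wx":0,"wy":0,"wz":1.094,"grip":0.7},{"dx":-0.389,"dy":-0.198,"dz":0,"wx":0,"wy":0,"wz":1.094,"grip":0.7},{"dx":-0.389,"dy":-0.198,"dz":0,"wx":0,"wy":0,"wz":1.094,"grip":0.7},{"dx":-0.389,"dy":-0.198,"dz":0,"wx":0,"wy":0,"wz":1.094,"grip":0.7},{"dx":-0.389,"dy":-0.198,"dz":0,"wx":0,"wy":0,"wz":1.094,"grip":0.7},{"dx":-0.389,"dy":-0.198,"dz":0,"wx":0,"wy":0,"wz":1.094,"grip":0.7},{"dx":-0.389,"dy":-0.198,"dz":0,"wx":0,"wy":0,"wz":1.094,"grip":0.7},{"dx":-0.389,"dy":-0.198,"dz":0,"wx":0,"wy":0,"wz":1.094,"grip":0.7}]'
python3 - <<'E'
from geo import *; from rig import manip,snapshot; import cv2
st=manip.sense();print(st["q"].round(2))
delta(st,[.4466,.1763,.164],1.7276-np.pi/2)
s=snapshot("wrist");cv2.imwrite("pics/w2.png",s["img"][:,:,::-1])
P=[[.021,0,.17],[.171,0,.17],[0,0,.155],[.096,0,.17]];print(proj(s,world([.4616,.0815,.0138,1.7276],P)).round(0).tolist())
E
```

```text
time_s: 1.45
ee_pos: [0.4461, 0.1752, 0.2451]
ee_rot: [-0.0, 0.65, 0.76, -0.0]
contact_force: [0.1, -0.3, 0.2]
gripper_width: 0.0601
grasp_force: 0.0
[ 0.22  0.2  -0.27  1.1   0.    1.64]
d [0.001  0.0007 0.0811]
w [-0.0008 -0.0002 -0.0022]
[[324.0, 372.0], [324.0, 127.0], [324.0, 384.0], [324.0, 261.0]]
```

View pics/w2.png

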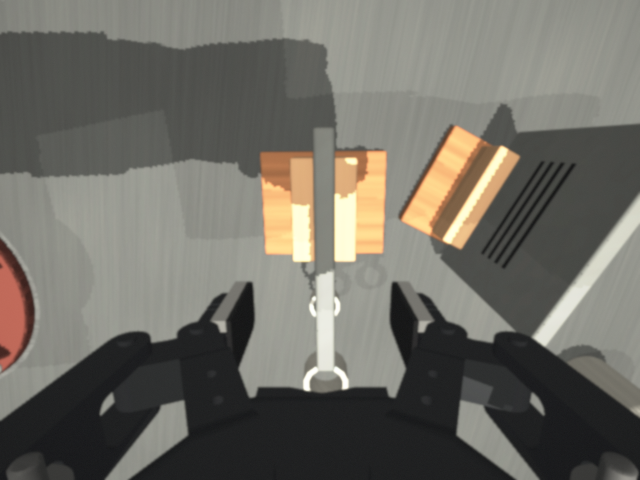

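The door's top edge runs straight up the picture from (325,372) to (323,128), as predicted, with the upper eye at (325,380). It is centred between the jaws, so I'll descend and close.

```bash
python3 -m jog '[{"dx":0.001,"dy":0.001,"dz":0.03,"wx":0,"wy":0,"wz":0,"grip":0.7},{"dx":0.001,"dy":0.001,"dz":0.06,"wx":0,"wy":0,"wz":0,"grip":0.7},{"dx":0.001,"dy":0.001,"dz":0.08,"wx":0,"wy":0,"wz":0,"grip":0.7},{"dx":0.001,"dy":0.001,"dz":0.08,"wx":0,"wy":0,"wz":0,"grip":0.7},{"dx":0.001,"dy":0.001,"dz":0.08,"wx":0,"wy":0,"wz":0,"grip":0},{"dx":0.001,"dy":0.001,"dz":0.08,"wx":0,"wy":0,"wz":0,"grip":0},{"dx":0.001,"dy":0.001,"dz":0.08,"wx":0,"wy":0,"wz":0,"grip":0},{"dx":0.001,"dy":0.001,"dz":0.08,"wx":0,"wy":0,"wz":0,"grip":0},{"dx":0.001,"dy":0.001,"dz":0.08,"wx":0,"wy":0,"wz":0,"grip":0},{"dx":0.001,"dy":0.001,"dz":0.08,"wx":0,"wy":0,"wz":0,"grip":0}]'
```

```text
time_s: 2.5
ee_pos: [0.4483, 0.1761, 0.1665]
ee_rot: [0.0, 0.651, 0.759, 0.001]
contact_force: [-1.4, 0.6, 6.7]
gripper_width: 0.0111
grasp_force: 59.5
```

```bash
python3 -m jog '[{"dx":0,"dy":0,"dz":-0.01,"wx":0,"wy":0,"wz":0,"grip":0},{"dx":0,"dy":0,"dz":-0.02,"wx":0,"wy":0,"wz":0,"grip":0},{"dx":0,"dy":0,"dz":-0.03,"wx":0,"wy":0,"wz":0,"grip":0},{"dx":0,"dy":0,"dz":-0.045,"wx":0,"wy":0,"wz":0,"grip":0},{"dx":0,"dy":0,"dz":-0.06,"wx":0,"wy":0,"wz":0,"grip":0},{"dx":0,"dy":0,"dz":-0.075,"wx":0,"wy":0,"wz":0,"grip":0},{"dx":0,"dy":0,"dz":-0.08,"wx":0,"wy":0,"wz":0,"grip":0},{"dx":0,"dy":0,"dz":-0.08,"wx":0,"wy":0,"wz":0,"grip":0},{"dx":0,"dy":0,"dz":-0.08,"wx":0,"wy":0,"wz":0,"grip":0}]'
python3 - <<'E'
from geo import *; from rig import manip
st=manip.sense();print(st["q"].round(2),st["ft_torque"])
# standoff: door yaw = box yaw 1.5415, eye 60 mm out in front of the pins
y=1.5415; u=np.array([np.cos(y),np.sin(y)]); 
for off in(.07,0): 
    t=np.array([.5805,-.2125])+u*(.0955+off); print(t); delta(st,[*t,st["ee_pos"][2]],y-np.pi/2)
E
```

```text
time_s: 3.4
ee_pos: [0.4475, 0.1758, 0.2449]
ee_rot: [-0.0, 0.651, 0.759, -0.0]
contact_force: [-0.3, 0.5, -5.5]
gripper_width: 0.0111
grasp_force: 58.8
[ 0.22  0.21 -0.27  1.1  -0.    1.64] [-0.01058501  0.01244132 -0.01475357]
[ 0.58534785 -0.04707102]
d [-2.414e-01  1.021e-01 -1.000e-04]
w [-6.000e-04  1.000e-04  1.833e-01]
[ 0.5832974  -0.11704098]
d [-0.3102  0.0893 -0.    ]
w [-6.000e-04  1.000e-04  1.833e-01]
```

```bash
python3 -m jog '[{"dx":-0.015,"dy":0,"dz":0,"wx":0,"wy":0,"wz":0,"grip":0},{"dx":-0.045,"dy":0,"dz":0,"wx":0,"wy":0,"wz":0,"grip":0},{"dx":-0.08,"dy":0,"dz":0,"wx":0,"wy":0,"wz":0,"grip":0},{"dx":-0.115,"dy":0.01,"dz":0,"wx":0,"wy":0,"wz":0.03,"grip":0},{"dx":-0.15,"dy":0.025,"dz":0,"wx":0,"wy":0,"wz":0.06,"grip":0},{"dx":-0.18,"dy":0.045,"dz":0,"wx":0,"wy":0,"wz":0.1,"grip":0},{"dx":-0.21,"dy":0.07,"dz":0,"wx":0,"wy":0,"wz":0.14,"grip":0},{"dx":-0.23,"dy":0.09,"dz":0,"wx":0,"wy":0,"wz":0.17,"grip":0},{"dx":-0.24,"dy":0.1,"dz":0,"wx":0,"wy":0,"wz":0.183,"grip":0},{"dx":-0.241,"dy":0.102,"dz":0,"wx":0,"wy":0,"wz":0.183,"grip":0},{"dx":-0.241,"dy":0.102,"dz":0,"wx":0,"wy":0,"wz":0.183,"grip":0},{"dx":-0.241,"dy":0.102,"dz":0,"wx":0,"wy":0,"wz":0.183,"grip":0}]'
python3 - <<'E'
from geo import *; from rig import manip,snapshot; import cv2,pickle
st=manip.sense(); d={n:snapshot(n) for n in("scene","top")}; pickle.dump(d,open("s1.pkl","wb"))
def c(n,x,y):return cv2.resize(d[n]["img"][y:y+120,x:x+160],None,fx=2.5,fy=2.5,interpolation=cv2.INTER_CUBIC)
# predicted door origin from grasp: 0.0955 along door, top 20 mm above TCP (17.5 as gripped)
y=1.5415;u=np.array([np.cos(y),np.sin(y)]);z=st["ee_pos"][2]-.1665+.0138;o=st["ee_pos"][:2]-u*.0955
P=world([*o,z,y],[[0,0,.155],[0,0,.035],[.021,0,.17],[.171,0,.17]]);print(o,z)
for n in d:print(n,proj(d[n],P).round(1).tolist())
cv2.imwrite("pics/s1.png",np.hstack([c("scene",150,200),c("top",360,170)])[:,:,::-1])
E
```

```text
time_s: 4.6
ee_pos: [0.5846, -0.046, 0.2449]
ee_rot: [-0.001, 0.717, 0.697, -0.0]
contact_force: [-0.0, 0.3, -4.5]
gripper_width: 0.0111
grasp_force: 59.1
[ 0.58184861 -0.14145467] 0.09218023228917038
scene [[223.3, 232.4], [236.5, 269.5], [237.0, 223.7], [346.2, 200.6]]
top [[426.1, 218.4], [415.9, 234.4], [414.2, 216.1], [318.6, 215.9]]
```

View pics/s1.png

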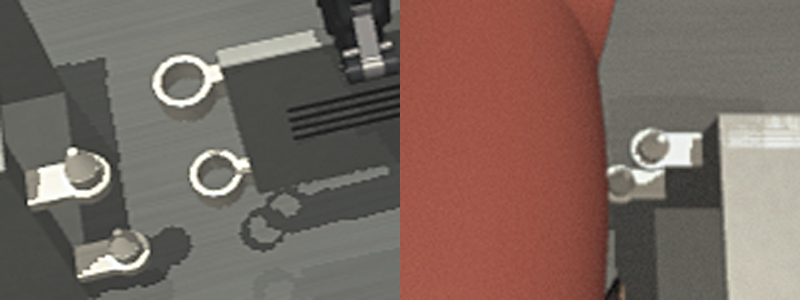

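Scene crop: upper eye at full-image (222.8,232.0), lower eye at (236,269.2). Both are within 0.5 px of my prediction, and the door is upright. The top view is blocked by the arm. I'll move in over the pins.

```bash
python3 - <<'E'
from geo import *; from rig import manip
st=manip.sense();p=st["ee_pos"]
delta(st,[p[0]-.00135,p[1]-.07105,p[2]],1.5415-np.pi/2)
E
```

```text
d [-0.0711  0.0006 -0.    ]
w [-0.0004 -0.0001  0.0012]
```

```bash
python3 -m jog '[{"dx":-0.01,"dy":0,"dz":0,"wx":0,"wy":0,"wz":0,"grip":0},{"dx":-0.025,"dy":0,"dz":0,"wx":0,"wy":0,"wz":0,"grip":0},{"dx":-0.04,"dy":0,"dz":0,"wx":0,"wy":0,"wz":0,"grip":0},{"dx":-0.055,"dy":0.0005,"dz":0,"wx":0,"wy":0,"wz":0,"grip":0},{"dx":-0.065,"dy":0.0005,"dz":0,"wx":0,"wy":0,"wz":0,"grip":0},{"dx":-0.071,"dy":0.0005,"dz":0,"wx":0,"wy":0,"wz":0,"grip":0},{"dx":-0.071,"dy":0.0005,"dz":0,"wx":0,"wy":0,"wz":0,"grip":0},{"dx":-0.071,"dy":0.0005,"dz":0,"wx":0,"wy":0,"wz":0,"grip":0},{"dx":-0.071,"dy":0.0005,"dz":0,"wx":0,"wy":0,"wz":0,"grip":0}]'
python3 - <<'E'
from geo import *; from rig import manip,snapshot; import cv2,pickle
st=manip.sense(); d={n:snapshot(n) for n in("scene","top")}; pickle.dump(d,open("s2.pkl","wb"))
def c(n,x,y):return cv2.resize(d[n]["img"][y:y+120,x:x+80],None,fx=5,fy=5,interpolation=cv2.INTER_CUBIC)
y=1.5415;u=np.array([np.cos(y),np.sin(y)]);z=st["ee_pos"][2]-.1665+.0138;o=st["ee_pos"][:2]-u*.0955
P=world([*o,z,y],[[0,0,.155],[0,0,.035]]);print(o,z)
for n in d:print(n,proj(d[n],P).round(1).tolist(),proj(d[n],[[.5805,-.2125,.197],[.5805,-.2125,.077]]).round(1).tolist())
cv2.imwrite("pics/s2.png",np.hstack([c("scene",155,205),c("top",415,180)])[:,:,::-1])
E
```

```text
time_s: 5.6
ee_pos: [0.584, -0.1171, 0.2453]
ee_rot: [-0.0, 0.717, 0.697, 0.0]
contact_force: [0.4, -1.0, -4.8]
gripper_width: 0.0108
grasp_force: 59.1
[ 0.58117199 -0.21257309] 0.09262094056571829
scene [[170.4, 244.4], [190.4, 280.4]] [[179.4, 260.3], [197.3, 292.6]]
top [[471.0, 217.5], [456.0, 233.7]] [[464.3, 225.2], [450.6, 239.9]]
```

View pics/s2.png

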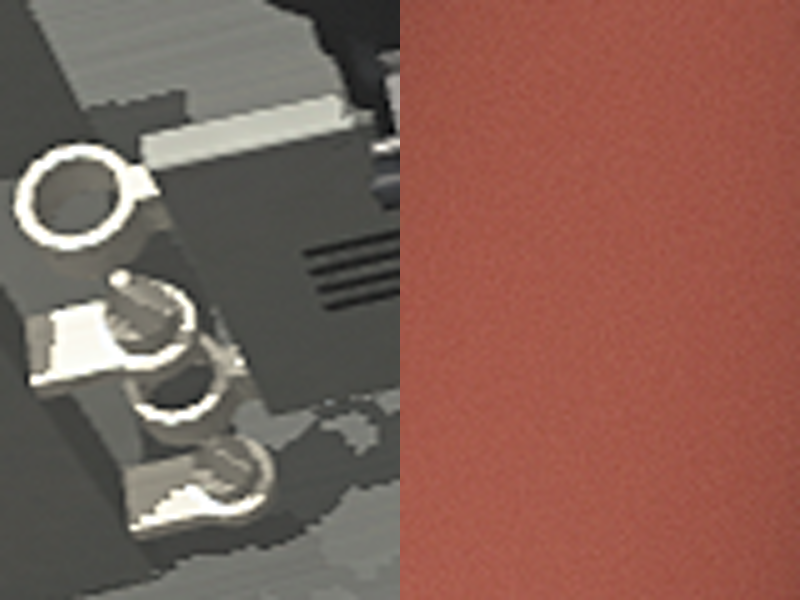

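The upper eye sits at full-image (170,244.4) and the upper pin tip at (178.8,260.8), both as predicted. The lower eye is between the lower pin and the upper lug. Lowering now, watching the force.

```bash
python3 -m jog '[{"dx":0,"dy":-0.0005,"dz":0.01,"wx":0,"wy":0,"wz":0,"grip":0},{"dx":0,"dy":-0.0005,"dz":0.02,"wx":0,"wy":0,"wz":0,"grip":0},{"dx":0,"dy":-0.0005,"dz":0.03,"wx":0,"wy":0,"wz":0,"grip":0},{"dx":0,"dy":-0.0005,"dz":0.035,"wx":0,"wy":0,"wz":0,"grip":0},{"dx":0,"dy":-0.0005,"dz":0.04,"wx":0,"wy":0,"wz":0,"grip":0},{"dx":0,"dy":-0.0005,"dz":0.045,"wx":0,"wy":0,"wz":0,"grip":0},{"dx":0,"dy":-0.0005,"dz":0.045,"wx":0,"wy":0,"wz":0,"grip":0},{"dx":0,"dy":-0.0005,"dz":0.045,"wx":0,"wy":0,"wz":0,"grip":0}]'
```

```text
time_s: 6.5
ee_pos: [0.5836, -0.1177, 0.2004]
ee_rot: [0.0, 0.717, 0.697, 0.0]
contact_force: [0.1, -0.3, -4.2]
gripper_width: 0.0115
grasp_force: 59.0
```

No contact yet, so I'll go on down.

```bash
python3 -m jog '[{"dx":0,"dy":0,"dz":0.004,"wx":0,"wy":0,"wz":0,"grip":0},{"dx":0,"dy":0,"dz":0.007,"wx":0,"wy":0,"wz":0,"grip":0},{"dx":0,"dy":0,"dz":0.01,"wx":0,"wy":0,"wz":0,"grip":0},{"dx":0,"dy":0,"dz":0.012,"wx":0,"wy":0,"wz":0,"grip":0},{"dx":0,"dy":0,"dz":0.014,"wx":0,"wy":0,"wz":0,"grip":0},{"dx":0,"dy":0,"dz":0.015,"wx":0,"wy":0,"wz":0,"grip":0},{"dx":0,"dy":0,"dz":0.015,"wx":0,"wy":0,"wz":0,"grip":0}]'
```

```text
time_s: 7.2
ee_pos: [0.5834, -0.1176, 0.1851]
ee_rot: [-0.0, 0.717, 0.697, -0.0]
contact_force: [0.1, -0.1, -5.5]
gripper_width: 0.0112
grasp_force: 59.1
```

```bash
python3 -m jog '[{"dx":0,"dy":0,"dz":0.001,"wx":0,"wy":0,"wz":0,"grip":0},{"dx":0,"dy":0,"dz":0.002,"wx":0,"wy":0,"wz":0,"grip":0},{"dx":0,"dy":0,"dz":0.003,"wx":0,"wy":0,"wz":0,"grip":0},{"dx":0,"dy":0,"dz":0.003,"wx":0,"wy":0,"wz":0,"grip":0}]'
```

```text
time_s: 7.6
ee_pos: [0.5834, -0.1176, 0.1822]
ee_rot: [-0.0, 0.717, 0.697, -0.0]
contact_force: [0.5, -0.4, -5.2]
gripper_width: 0.0114
grasp_force: 59.1
```

```bash
python3 -m jog '[{"dx":0,"dy":0,"dz":0.001,"wx":0,"wy":0,"wz":0,"grip":0},{"dx":0,"dy":0,"dz":0.002,"wx":0,"wy":0,"wz":0,"grip":0},{"dx":0,"dy":0,"dz":0.002,"wx":0,"wy":0,"wz":0,"grip":0}]'
python3 - <<'E'
from rig import snapshot; import cv2
s=snapshot("scene")["img"][205:325,155:315]
cv2.imwrite("pics/s3.png",cv2.resize(s,None,fx=5,fy=5,interpolation=cv2.INTER_CUBIC)[:,:,::-1])
E
```

```text
time_s: 7.9
ee_pos: [0.5838, -0.1175, 0.181]
ee_rot: [0.0, 0.717, 0.697, 0.0]
contact_force: [-1.4, 2.7, 3.0]
gripper_width: 0.0112
grasp_force: 60.3
```

View pics/s3.png

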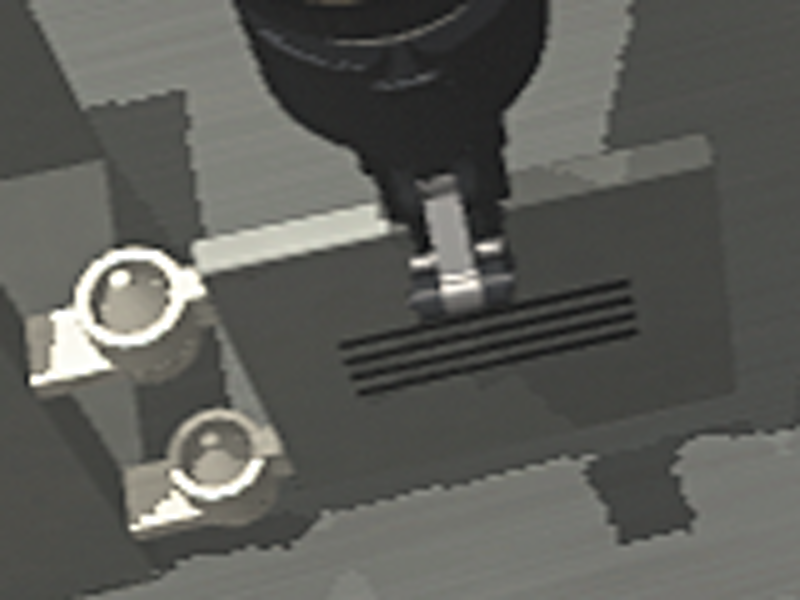

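Both eyes are around their pins and down on the lugs: upper at full-image (181,264), lower (198,296). The lugs now carry the weight, since the vertical force went from -5 to +3 N. Releasing and rising.

```bash
python3 -m jog '[{"dx":0,"dy":0,"dz":0.002,"wx":0,"wy":0,"wz":0,"grip":0.1},{"dx":0,"dy":0,"dz":0.002,"wx":0,"wy":0,"wz":0,"grip":0.2},{"dx":0,"dy":0,"dz":0.002,"wx":0,"wy":0,"wz":0,"grip":0.4},{"dx":0,"dy":0,"dz":0,"wx":0,"wy":0,"wz":0,"grip":0.6},{"dx":0,"dy":0,"dz":-0.01,"wx":0,"wy":0,"wz":0,"grip":0.6},{"dx":0,"dy":0,"dz":-0.03,"wx":0,"wy":0,"wz":0,"grip":0.6},{"dx":0,"dy":0,"dz":-0.06,"wx":0,"wy":0,"wz":0,"grip":0.6},{"dx":0,"dy":0,"dz":-0.1,"wx":0,"wy":0,"wz":0,"grip":0.6},{"dx":0,"dy":0,"dz":-0.12,"wx":0,"wy":0,"wz":0,"grip":0.6},{"dx":0,"dy":0,"dz":-0.12,"wx":0,"wy":0,"wz":0,"grip":0.6},{"dx":0,"dy":0,"dz":-0.12,"wx":0,"wy":0,"wz":0,"grip":0.6},{"dx":0,"dy":0,"dz":-0.12,"wx":0,"wy":0,"wz":0,"grip":0.6}]'
python3 - <<'E'
from rig import snapshot; import cv2
a=snapshot("scene")["img"]; 
for _ in range(10): b=snapshot("scene")["img"]
print(cv2.absdiff(a,b).max(), (cv2.absdiff(a,b)>40).sum())
cv2.imwrite("pics/s4.png",b[:,:,::-1])
E
```

```text
time_s: 9.15
ee_pos: [0.583, -0.1175, 0.2993]
ee_rot: [-0.001, 0.717, 0.697, -0.0]
contact_force: [-0.8, 0.3, -0.4]
gripper_width: 0.0512
grasp_force: 0.0
194 728
```

View pics/s4.png

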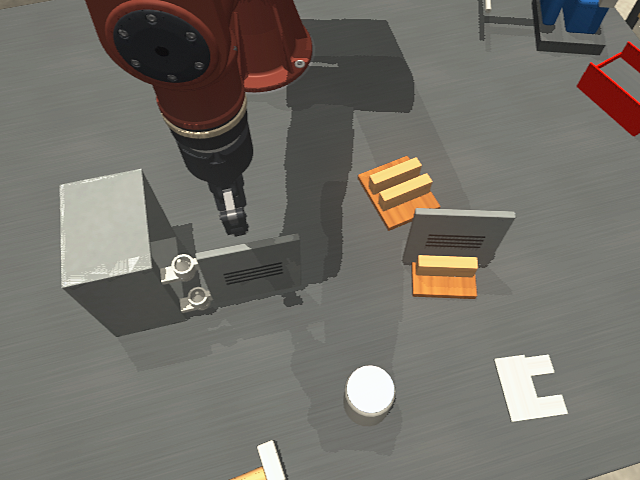

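The door hangs on both pins, with its eyes at (183,265) and (198,297). The panel stands unmoved at (460,240), and the gripper is clear. I'll check that the door is still.

```bash
python3 - <<'E'
from rig import snapshot; import cv2,numpy as np
a=snapshot("scene")["img"]
for k in range(3):
    for _ in range(8): b=snapshot("scene")["img"]
    m=(cv2.absdiff(a,b)>25).any(2); d=m[235:310,175:305]; print(m.sum(),d.sum()); a=b
E
```

```text
29 0
4 0
0 0
```

```bash
python3 -c "
from rig import manip
print(manip.sign_off())"
```

```text
the job is handed in; nothing more can be done
None
```

The door hangs released and still on both hinge pins, the blank panel stands where it was, and the job is handed in; no verdict came back from the sign-off.

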